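# Dock the tube rack in the reader and start it

### The arm

A 6-joint arm with a two-finger parallel gripper is mounted at the origin on the work surface. World frame = base frame: x ahead of the robot, y to its left, z up, the work surface at z = 0. Lengths are in m, angles in rad, forces in N, time in s.
With the tool pointing down it reaches from about 0.35 to 0.925 m from the base axis. Payload 6.4 kg.
Tool frame: the origin (TCP) lies midway between the tips of the shut fingers; the grasp point (between the pads) lies manip.grip_point_offset behind it (manip.grip_point_offset is the distance from the TCP to the grasp point, in m); x points along the fingers, z is the direction in which the jaws open and shut, and the axes are right-handed (so a half turn about x gives the same grasp; the last joint's range is limited). The gripper opens to 85 mm and grips with 20 to 120 N. Pads are 22 mm wide; open, the fingers measure 114 mm over their backs; the gripper's body (76 mm by 85 mm) begins 54 mm behind the grasp point. The pads swing forward as they close: fully open they stand 13 mm farther back than shut.
Start: joints at [1.119, 0.245, 1.558, -0, 1.339, -0.174], TCP at [0.178, 0.625, 0.231] pointing down, gripper open.
Joint ranges: [-3.13, 3.13], [-1.02, 2.26], [0.13, 2.54], [-0.95, 4.09], [0.21, 2.88], [-2.74, 2.74]. Speed limits (rad/s): [2.57, 2.57, 3.14, 3.14, 3.14, 3.14].

### API

Orientations are given as a rotation vector (axis times angle).
In Python, from workcell import manip gives the robot as it stands. The module is installed in compiled form; this text tells all that it offers.
- The arm moves only by the tool arm_command, never from a script. Its argument "series" is a list of rows, each a list of 5 numbers: the shift along the tool's x, y, z in m, then the turn about the tool's x in rad, then the opening in per cent of the stroke, from 0 (shut) to 100 (fully open). In form: [[tx, ty, tz, twist, fingers], ...]. A call has exactly 8 rows; each row shifts and turns the commanded pose from where the row before left it, along the tool's axes as they then stand; what a row does not reach is not made up. A row lasts 1/10 s, in which the tool goes at most 50 mm and 8.59 degrees, less where a joint would pass 70% of its speed; a pose out of reach is approached as far as the arm can. A call with a gripper value outside its range is refused whole. The fingers move at their own pace and stop on an object; "force" is the grip in N (left out, the last holds). Time passes only in rows, so rows that do not move let the fingers close, or fill a call up. It gives the time, the measured TCP pose, the force and the opening at its end, in the units of the state.
- manip.observe(): the state, without advancing time (a new reading comes with each control period).
- manip.get_image(name): name is "scene" or "top"; returns a dict with "image" (384x512x3 uint8, red, green, blue), "fx", "fy", "cx", "cy" (pixels), "R" (3x3) and "t" (3): a world point X has camera coordinates R X + t. Camera axes: x right, y down, z forward; pixel columns grow to the right and rows downward; lengths in m; the calibration is good to about 2 mm. A picture is of the moment at which its call begins. There is no depth.
- manip.hand_in(): hands the job in, once; it reports no verdict.
The state is a dict: "t": time; "joint_positions": joint angles; "joint_velocities": joint speeds; "joint_efforts": joint torques, N m; "eef_pos": TCP position; "orientation": TCP orientation; "contact_force": force on the tool from outside, world axes, zero at the start; "moment": the same for the moment, N m; "opening": opening from 0.0 (shut) to 1.0 (fully open).
Only numpy, scipy, OpenCV 4.12 (cv2) and the standard library are available. Lean on these libraries where they do the work, as an engineer would, in place of code of your own. Each camera call takes 0.05 s, during which the arm holds its last target. There are 200 camera calls.

### The job

Push the rack of yellow-capped tubes along the counter into the reader's corner until it sits square and snug against both metal stops, then press the green button to start the reading and let it go. Only push the rack: never lift or tip it, and press the button only once the rack is in place. Leave the red-capped rack, the two cups, the timer and the marker where they are.

Things in the scene. Friction and masses are not known exactly. Their poses are not given: they have to be found in the camera images.
- rack: White rack of yellow-capped tubes, loose, 0.4 to 0.85 kg: a closed block 90 (its x) x 168 (its y) x 55 mm high, pushable anywhere on its sides; tubes fixed, caps reach 82 mm. Slides under about 2 to 8 N. Origin: centre of underside, on the counter. Starts clear of the stops (towards bay -x and -y), turned up to 0.3 rad from the bay; docked, its axes are parallel to the bay's.
- bay: Fixed grey tube reader; two aluminium stops 25 mm high form an inside corner on the counter, whose inner corner point is the origin (z up; turned up to 0.2 rad from the world). Back stop: face x = 0, y -200 to 0 mm; 60 mm high housing behind it. Side stop: face y = 0, x -110 to 0 mm; 45 mm high console with the button behind it (y 12 to 102 mm). The rack's place is at x < 0, y < 0.
- dock (a point): Fixed point on the counter where the rack's origin lies when docked: (-45, -84, 0) mm in the bay's frame. A thin flat blue line marks the two edges of the rack's place that have no stop; the rack slides on the counter itself.
- scan_button (a joint): Travel of the green spring push button, m: 0 released, 0.006 fully down (about 5 N), pressed straight down; it counts as pressed beyond 0.004 and springs back.
- scan_button_top (a point): Centre of the top of the green button (32 mm across) when read, on the console at bay x = -55, y = 57 mm.
- red_rack: Same rack, 90 x 168 x 55 mm, caps to 82 mm, with red-capped tubes; loose, a bystander to leave alone. Origin: centre of its underside, long side along its y.
- cup_a: Loose white specimen cup with an orange lid, 54 mm across, 64 mm high; a bystander beyond the free end of the back stop. Origin: centre of its underside.
- cup_b: Loose white specimen cup with a blue lid, 54 mm across, 64 mm high; a bystander in front of the console. Origin: centre of its underside.
- timer: Loose flat grey bench timer, 65 x 65 x 18 mm; a bystander. Origin: centre of its underside.
- marker: Loose white and blue marker pen lying flat, 130 mm long (its x), 14 mm thick; a bystander. Origin: underside, mid-length.

How it is judged:
By the outcome, as a careful person would: the job done as asked, in the order asked, and still so for the second after the job is handed in, with the robot touching nothing.
It also fails if it takes over 51 s, if anything falls off the work surface, if the arm or the gripper's body presses on something with over 40 N, if the wrist force passes 120 N, or if a joint passes its speed limit or range.

## Working session

There is one attempt and no reset: what is moved stays moved. The work goes in short steps, Python scripts to look and compute and a tool call to move; the robot and the scene stay as the last step left them, time stands still between calls to the robot, and variables do not carry over. Pictures are saved under pics/ and viewed, about 8 in all and at most 12, crops included, and the job is handed in when it is done.

Besides the shell and the picture viewer there is one more tool, called after "Request:" by a JSON object that holds its "api" and its "payload", one argument or row to a line. arm_command: Moves the arm, as the interface text tells. Its arguments: {"type":"object","properties":{"series":{"type":"array","items":{"type":"array","items":{"type":"number"}}},"force":{"type":"number"}},"required":["series"]}

```bash
mkdir -p pics; cat > h.py <<'E'
import numpy as np, cv2
from workcell import manip
def shot(n,f):
    d=manip.get_image(n); cv2.imwrite(f'pics/{f}.png',cv2.cvtColor(d['image'],cv2.COLOR_RGB2BGR)); return d
def ray(d,uv,z):
    uv=np.atleast_2d(uv).astype(float); R=np.array(d['R']);t=np.array(d['t']); c=-R.T@t
    r=np.c_[(uv[:,0]-d['cx'])/d['fx'],(uv[:,1]-d['cy'])/d['fy'],np.ones(len(uv))]@R
    return c+r*((z-c[2])/r[:,2])[:,None]
def proj(d,X):
    p=np.atleast_2d(X)@np.array(d['R']).T+np.array(d['t']); return np.c_[d['fx']*p[:,0]/p[:,2]+d['cx'],d['fy']*p[:,1]/p[:,2]+d['cy']]
E
python3 - <<'E'
from h import *
import pickle
for n in('top','scene'):
    d=shot(n,n+'0'); pickle.dump(d,open(n+'0.pkl','wb')); print(n,-np.array(d['R']).T@d['t'],d['fx'])
    print(np.round(d['R'],2))
s=manip.observe(); print(s); print(manip.grip_point_offset)
E
```

```text
top [ 0.39385655 -0.01696769  1.27317285] 443.7367808847604
[[-0.01 -1.   -0.02]
 [-0.99  0.01 -0.1 ]
 [ 0.1   0.02 -0.99]]
scene [ 1.59842736 -0.36243017  0.82567561] 384.1662090090681
[[ 0.32  0.95 -0.02]
 [ 0.52 -0.19 -0.83]
 [-0.79  0.26 -0.56]]
{'t': 0.1, 'joint_positions': array([ 1.11888238e+00,  2.45727145e-01,  1.55887845e+00, -1.65898476e-05,
        1.33870268e+00, -1.74108649e-01]), 'joint_velocities': array([-0.00130842,  0.00028987, -0.00254314,  0.00026654, -0.00130155,
        0.00069509]), 'joint_efforts': array([-5.73432026e-04, -4.30673218e+01, -3.27128685e+01, -1.26365226e-04,
        2.89717886e-03, -1.12185862e-05]), 'eef_pos': array([0.17804405, 0.62462568, 0.23030879]), 'orientation': array([-1.00304334,  1.32946439,  1.00172045]), 'contact_force': array([-0.66924533, -0.80039983, -0.95907462]), 'moment': array([-0.02129552,  0.0089963 ,  0.02712507]), 'opening': 1.0000355988028091}
0.0187
```

View pics/top0.png

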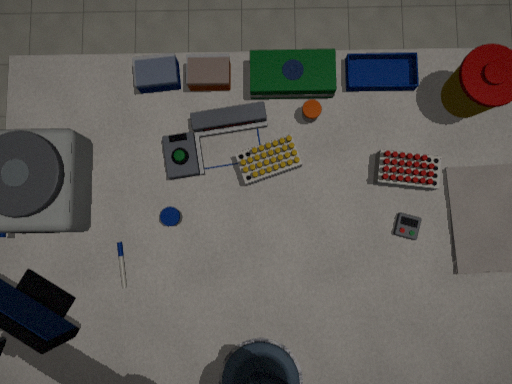

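View pics/scene0.png

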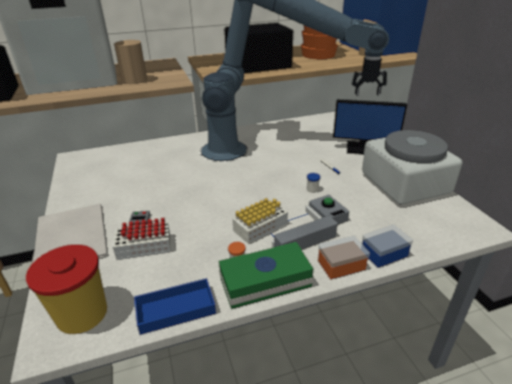

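The top view shows the yellow rack at about (270,158), the bay corner near (200,130), the green button at (180,156) and the red rack at (409,168). Cup_b is at (171,216) and cup_a at (312,109). The scene view agrees. I'll zoom in next.

```bash
python3 - <<'E'
import cv2
a=cv2.imread('pics/top0.png')[90:230,150:340]; cv2.imwrite('pics/z.png',cv2.resize(a,None,fx=4.2,fy=4.2,interpolation=cv2.INTER_CUBIC))
E
```

```text
(no output)
```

View pics/z.png

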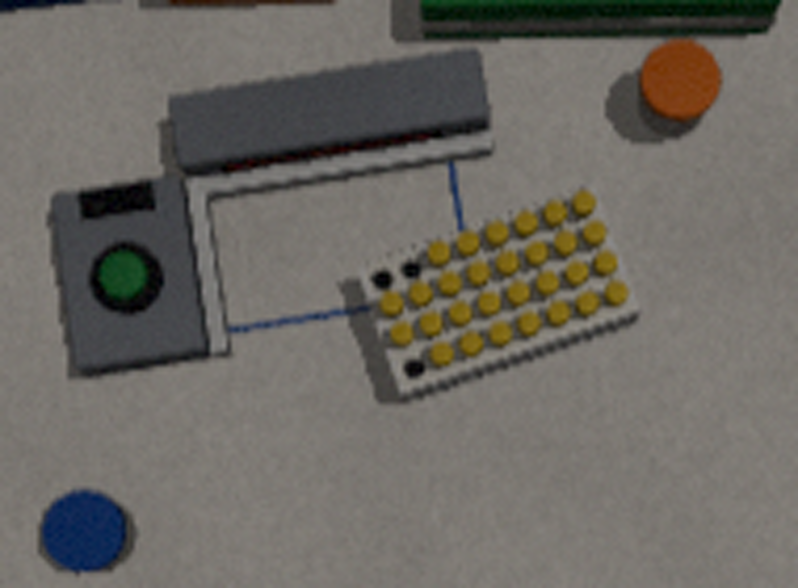

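The zoom shows the rack clear of the stops and turned clockwise-ish relative to the bay. The stops' inner top edges meet at about zoom (208,195). Now I'll measure.

```bash
cat >> h.py <<'E'
def caps(d,z=0.079):
    im=d['image'].astype(int); m=((im[...,0]-im[...,2]>60)&(im[...,1]-im[...,2]>35)&(im[...,0]-im[...,1]<75)).astype(np.uint8)
    big=cv2.resize(m*255,None,fx=4,fy=4,interpolation=cv2.INTER_CUBIC)>127
    n,l,s,c=cv2.connectedComponentsWithStats(big.astype(np.uint8))
    k=[i for i in range(1,n) if 100<s[i,4]<1000]
    return (c[k]+.5)/4-.5
def rackpose(d,yaw0):
    P=ray(d,caps(d),0.079)[:,:2]
    P=P[np.linalg.norm(P-np.median(P,0),axis=1)<.12]
    # grid fit: indices from rotated coords, pitch p, iterate
    yaw=yaw0
    for _ in range(5):
        R=np.array([[np.cos(yaw),np.sin(yaw)],[-np.sin(yaw),np.cos(yaw)]]); Q=P@R.T
        idx=[]
        for a,n in((0,4),(1,8)):
            o=np.sort(Q[:,a]); g=np.where(np.diff(o)>.006)[0]; cl=np.array([x.mean() for x in np.split(o,g+1)])
            idx.append(np.argmin(abs(Q[:,a][:,None]-cl),1)-(len(cl)-1)/2); 
            if len(cl)!=n: print('clusters',a,len(cl))
        # model P = c + p*(i*ex + j*ey)
        I,J=idx; A=np.zeros((2*len(P),4)); A[0::2]=np.c_[np.ones(len(P)),0*I,I,-J]; A[1::2]=np.c_[0*I,np.ones(len(P)),J,I]
        s,*_=np.linalg.lstsq(A,P.ravel(),rcond=None); yaw=np.arctan2(s[3],s[2])
    e=(A@s-P.ravel()); return s[:2],yaw,np.hypot(s[2],s[3]),np.sqrt((e**2).mean()),len(P)
E
python3 - <<'E'
from h import *
import pickle
d=pickle.load(open('top0.pkl','rb'))
print(len(caps(d)),rackpose(d,0.25))
im=d['image'].astype(int)
z=lambda u,v:np.array([u/4.2+150-.4,v/4.2+90-.4])
for n,p,h in(('corner',(208,195),.025),('backend',(490,153),.025),('sideend',(229,352),.025),('blue1',(231,329),0),('blue2',(362,310),0),('blueA',(452,163),0),('blueB',(462,230),0),('cupA',(680,80),.064),('cupB',(84,531),.064),('button',(123,272),.058)):
    print(n,ray(d,z(*p),h)[0].round(4))
m=(im[...,2]-im[...,0]>22); v,u=np.where(m)
for n,s in(('bx',(u>206)&(u<235)&(v>160)&(v<172)),('by',(u>254)&(u<263)&(v>125)&(v<147))):
    P=ray(d,np.c_[u[s],v[s]],0)[:,:2]; l=cv2.fitLine(P.astype(np.float32),cv2.DIST_HUBER,0,.01,.01).ravel(); print(n,s.sum(),l,np.arctan2(l[1],l[0]))
# edge fits for stops: subpixel bright strip inner edge
g=im.mean(2)
print(g[125:150,225].round().astype(int),g[145,188:212].round().astype(int))
s=pickle.load(open('scene0.pkl','rb')); print(len(caps(s)))
E
```

```text
29 (array([ 0.60984569, -0.02903631]), np.float64(0.3280001738944406), np.float64(0.02017496448153559), np.float64(0.000703609425636206), 29)
corner [0.6831 0.1683 0.025 ]
backend [ 0.7097 -0.0248  0.025 ]
sideend [0.5745 0.1535 0.025 ]
blue1 [0.5942 0.1556 0.    ]
blue2 [0.6064 0.0648 0.    ]
blueA [0.7093 0.0016 0.    ]
blueB [ 0.6618 -0.0049  0.    ]
cupA [ 0.7476 -0.1512  0.064 ]
cupB [0.4524 0.2424 0.064 ]
button [0.6242 0.2197 0.058 ]
bx 27 [ 0.15800248 -0.98743874  0.6021334   0.09708993] -1.4121289
by 27 [ 9.9073452e-01  1.3581292e-01  6.8701029e-01 -8.2556426e-04] 0.13623394
[  9  22  36  98 118 119  95  64  69 108 122 119 115 114 118 119 117 116
 117 118 121 114 117 119 119] [ 70  71  70  67  70  71  63  32 116 121 120 126  62 111 113 113 113 114
 116 119 118 116 115 114]
0
```

```bash
cat >> h.py <<'E'
from scipy.spatial.transform import Rotation as Ro
C=np.array([.683,.1683]); Y=.138
def b2w(x,y): return C+np.array([[np.cos(Y),-np.sin(Y)],[np.sin(Y),np.cos(Y)]])@[x,y]
def w2b(p): return np.array([[np.cos(Y),np.sin(Y)],[-np.sin(Y),np.cos(Y)]])@(np.array(p)[:2]-C)
def plan(x,y,z,jaw=None):
    "jaw: 'x' or 'y' bay axis or None to keep"
    s=manip.observe(); R=Ro.from_rotvec(s['orientation']).as_matrix(); tw=0
    if jaw:
        a=Y+(np.pi/2 if jaw=='y' else 0); cur=np.arctan2(R[1,2],R[0,2])
        # twist about tool x (down) by t turns world yaw by -t
        tw=-((a-cur+np.pi/2)%np.pi-np.pi/2)
        if abs(tw)<1e-4: tw=0
    R2=R@Ro.from_rotvec([tw,0,0]).as_matrix()
    sh=R2.T@(np.r_[b2w(x,y),z]-s['eef_pos'])
    print('q6',round(s['joint_positions'][5],2),'twist',round(tw,4),'then shift mm',(sh*1000).round(1),'| now bay mm',(w2b(s['eef_pos'])*1000).round(1),s['eef_pos'][2].round(4),'t',round(s['t'],2))
    print('bay +x in tool',(R2.T@[np.cos(Y),np.sin(Y),0]).round(3),'bay +y in tool',(R2.T@[-np.sin(Y),np.cos(Y),0]).round(3))
E
python3 -c "
from h import *
s=manip.observe();print(Ro.from_rotvec(s['orientation']).as_matrix().round(3))
plan(-.095,-.31,.2,'x'); plan(-.095,-.31,.018,'x')"
```

```text
[[-0.001 -0.962  0.274]
 [-0.002  0.274  0.962]
 [-1.     0.    -0.002]]
q6 -0.17 twist 1.155 then shift mm [  31.2 -831.4  342.4] | now bay mm [-437.4  521.5] 0.2303 t 0.1
bay +x in tool [-0.001 -0.     1.   ] bay +y in tool [-0.001  1.    -0.   ]
q6 -0.17 twist 1.155 then shift mm [ 213.2 -831.1  342.6] | now bay mm [-437.4  521.5] 0.2303 t 0.1
bay +x in tool [-0.001 -0.     1.   ] bay +y in tool [-0.001  1.    -0.   ]
```

Request:
{"api": "arm_command", "payload": {
  "series": [
    [0,0,0,0.1444,45],
    [0,0,0,0.1444,45],
    [0,0,0,0.1444,45],
    [0,0,0,0.1444,45],
    [0,0,0,0.1444,45],
    [0,0,0,0.1444,45],
    [0,0,0,0.1444,45],
    [0,0,0,0.1444,45]
  ]
}}

```text
t: 0.9
eef_pos: [0.1781, 0.6248, 0.2306]
orientation: [-0.104, 1.569, 0.103]
contact_force: [0.5, 1.0, -0.6]
opening: 0.452
```

Request:
{"api": "arm_command", "payload": {
  "series": [
    [0,-0.02,0.008,0,45],
    [0,-0.035,0.015,0,45],
    [0,-0.042,0.017,0,45],
    [0,-0.042,0.017,0,45],
    [0,-0.042,0.017,0,45],
    [0,-0.042,0.017,0,45],
    [0,-0.042,0.017,0,45],
    [0,-0.042,0.017,0,45]
  ]
}}

```text
t: 1.7
eef_pos: [0.3445, 0.3364, 0.231]
orientation: [-0.109, 1.568, 0.108]
contact_force: [-0.0, -0.7, -0.3]
opening: 0.452
```

Request:
{"api": "arm_command", "payload": {
  "series": [
    [0,-0.042,0.017,0,45],
    [0,-0.042,0.017,0,45],
    [0,-0.042,0.017,0,45],
    [0,-0.042,0.017,0,45],
    [0,-0.042,0.017,0,45],
    [0,-0.042,0.017,0,45],
    [0,-0.042,0.017,0,45],
    [0,-0.042,0.017,0,45]
  ]
}}

```text
t: 2.5
eef_pos: [0.5255, 0.0222, 0.231]
orientation: [-0.108, 1.568, 0.108]
contact_force: [0.8, -0.2, 0.6]
opening: 0.45
```

```bash
python3 -c "
from h import *
s=manip.observe();print(s['opening'],s['contact_force'])
plan(-.095,-.31,.2,'x'); plan(-.095,-.31,.018,'x')"
```

```text
0.44975991532110254 [ 0.75982077 -0.18017086  0.63239461]
q6 -0.31 twist -0.0006 then shift mm [  30.9 -187.    81.1] | now bay mm [-176.1 -123. ] 0.231 t 2.5
bay +x in tool [-0.  0.  1.] bay +y in tool [0. 1. 0.]
q6 -0.31 twist -0.0006 then shift mm [ 212.9 -187.    81.2] | now bay mm [-176.1 -123. ] 0.231 t 2.5
bay +x in tool [-0.  0.  1.] bay +y in tool [0. 1. 0.]
```

Request:
{"api": "arm_command", "payload": {
  "series": [
    [0,-0.037,0.016,0,45],
    [0,-0.037,0.016,0,45],
    [0,-0.037,0.016,0,45],
    [0,-0.037,0.016,0,45],
    [0,-0.037,0.016,0,45],
    [0.01,0,0,0,45],
    [0.02,0,0,0,45],
    [0.03,0,0,0,45]
  ]
}}

```text
t: 3.3
eef_pos: [0.6305, -0.1485, 0.1718]
orientation: [-0.109, 1.566, 0.107]
contact_force: [0.5, 0.1, -0.2]
opening: 0.452
```

Request:
{"api": "arm_command", "payload": {
  "series": [
    [0.03,0,0,0,45],
    [0.03,0,0,0,45],
    [0.03,0,0,0,45],
    [0.025,0,0,0,45],
    [0.02,0,0,0,45],
    [0.012,0,0,0,45],
    [0.006,0,0,0,45],
    [0,0,0,0,45]
  ]
}}

```text
t: 4.1
eef_pos: [0.6294, -0.1479, 0.0178]
orientation: [-0.108, 1.569, 0.109]
contact_force: [0.6, 0.0, -1.2]
opening: 0.447
```

```bash
python3 -c "
from h import *
d=shot('top','t1');print(rackpose(d,.3))
s=manip.observe();print(s['opening'],s['contact_force'])
plan(-.095,-.31,.018,'x')
a=cv2.imread('pics/t1.png')[90:230,150:340]; cv2.imwrite('pics/z1.png',cv2.resize(a,None,fx=3,fy=3))"
```

```text
(array([ 0.60995234, -0.0290176 ]), np.float64(0.33167864701836125), np.float64(0.020207594657589426), np.float64(0.000729139426580618), 23)
0.44995727973082034 [ 0.53984068  1.01120416 -0.20538052]
q6 -0.54 twist -0.0001 then shift mm [ 0.8 -3.8  1. ] | now bay mm [ -96.  -306.2] 0.0188 t 4.15
bay +x in tool [0.001 0.    1.   ] bay +y in tool [-0.  1.  0.]
```

View pics/z1.png

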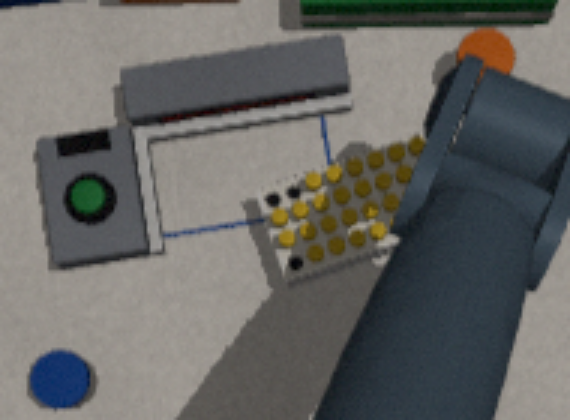

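The fingers are behind the rack's right end (about (400,235) in the crop). The rack is unmoved and cup_a is untouched. Pushing along bay +y.

Request:
{"api": "arm_command", "payload": {
  "series": [
    [0,0.004,0,0,45],
    [0,0.006,0,0,45],
    [0,0.006,0,0,45],
    [0,0.006,0,0,45],
    [0,0.006,0,0,45],
    [0,0.006,0,0,45],
    [0,0.006,0,0,45],
    [0,0.006,0,0,45]
  ]
}}

```text
t: 4.95
eef_pos: [0.6237, -0.1026, 0.0187]
orientation: [-0.109, 1.567, 0.108]
contact_force: [-0.8, -4.5, 2.8]
opening: 0.452
```

Request:
{"api": "arm_command", "payload": {
  "series": [
    [0,0.005,0,0,45],
    [0,0.005,0,0,45],
    [0,0.005,0,0,45],
    [0,0.005,0,0,45],
    [0,0.005,0,0,45],
    [0,0.005,0,0,45],
    [0,0.002,0,0,45],
    [0,0,0,0,45]
  ]
}}

```text
t: 5.75
eef_pos: [0.6188, -0.0701, 0.0179]
orientation: [-0.107, 1.568, 0.109]
contact_force: [0.2, -1.1, 1.4]
opening: 0.447
```

```bash
cat >> h.py <<'E'
def rep(f):
    d=shot('top',f); c,y,p,e,n=rackpose(d,Y+.05); print('rack bay mm',(w2b(c)*1000).round(1),'rel yaw',round(y-Y,4),p.round(4),round(e,4),n,'F',manip.observe()['contact_force'].round(1)); return d
E
python3 -c "
from h import *
rep('t2');plan(-.095,-.19,.018,'x')"
```

```text
clusters 1 6
clusters 1 6
clusters 1 6
clusters 1 6
clusters 1 6
rack bay mm [ -84.8 -111. ] rel yaw 0.0213 0.0203 0.001 17 F [ 0.2 -0.3  0.2]
q6 -0.43 twist -0.0006 then shift mm [-0.1 37.3  1.5] | now bay mm [ -96.5 -227.3] 0.0179 t 5.8
bay +x in tool [-0.  0.  1.] bay +y in tool [ 0.001  1.    -0.   ]
```

Request:
{"api": "arm_command", "payload": {
  "series": [
    [0,0.003,0,0,45],
    [0,0.006,0,0,45],
    [0,0.006,0,0,45],
    [0,0.006,0,0,45],
    [0,0.006,0,0,45],
    [0,0.006,0,0,45],
    [0,0.004,0,0,45],
    [0,0,0,0,45]
  ]
}}

```text
t: 6.6
eef_pos: [0.6138, -0.0334, 0.0183]
orientation: [-0.108, 1.568, 0.109]
contact_force: [1.2, -0.1, 0.6]
opening: 0.453
```

Request:
{"api": "arm_command", "payload": {
  "series": [
    [0,-0.006,0,0,45],
    [0,-0.01,0,0,45],
    [-0.02,0,0,0,45],
    [-0.04,0,0,0,45],
    [-0.04,0,0,0,45],
    [-0.03,0,0,0,45],
    [-0.01,0,0,0,60],
    [0,0,0,0,70]
  ]
}}

```text
t: 7.4
eef_pos: [0.6172, -0.0511, 0.16]
orientation: [-0.108, 1.565, 0.107]
contact_force: [0.7, -0.2, -0.6]
opening: 0.699
```

```bash
python3 -c "
from h import *
rep('t3');plan(-.17,-.095,.15,'y');plan(-.17,-.095,.02,'y')"
```

```text
clusters 1 6
clusters 1 6
clusters 1 6
clusters 1 6
clusters 1 6
rack bay mm [-84.6 -77.3] rel yaw -0.0448 0.0226 0.006 16 F [-0.1 -1.1 -1. ]
q6 -0.4 twist 1.57 then shift mm [   7.9  -73.5 -112.6] | now bay mm [ -96.5 -207.6] 0.1578 t 7.45
bay +x in tool [-0.  1. -0.] bay +y in tool [ 0.  0. -1.]
q6 -0.4 twist 1.57 then shift mm [ 137.9  -73.5 -112.6] | now bay mm [ -96.5 -207.6] 0.1578 t 7.45
bay +x in tool [-0.  1. -0.] bay +y in tool [ 0.  0. -1.]
```

Request:
{"api": "arm_command", "payload": {
  "series": [
    [0,0.028,-0.018,0,70],
    [0,0.028,-0.018,0,70],
    [0,0.028,-0.018,0,70],
    [0,0.028,-0.018,0,70],
    [0,0,0,0.1427,70],
    [0,0,0,0.1427,70],
    [0,0,0,0.1427,70],
    [0,0,0,0.1427,70]
  ]
}}

```text
t: 8.25
eef_pos: [0.5278, 0.051, 0.1554]
orientation: [0.344, 1.548, -0.345]
contact_force: [-0.7, 0.1, 0.6]
opening: 0.699
```

Request:
{"api": "arm_command", "payload": {
  "series": [
    [0,0,0,0.1427,70],
    [0,0,0,0.1427,70],
    [0,0,0,0.1427,70],
    [0,0,0,0.1427,70],
    [0,0,0,0.1427,70],
    [0,0,0,0.1427,70],
    [0,0,0,0.1427,70],
    [0,0,0,0,70]
  ]
}}

```text
t: 9.05
eef_pos: [0.528, 0.0509, 0.1556]
orientation: [1.105, 1.276, -1.109]
contact_force: [-0.1, -0.8, -0.9]
opening: 0.701
```

```bash
python3 -c "
from h import *
rep('t4');plan(-.17,-.095,.02,'y')
a=cv2.imread('pics/t4.png')[90:230,150:340]; cv2.imwrite('pics/z4.png',cv2.resize(a,None,fx=3,fy=3))"
```

```text
clusters 0 3
clusters 1 6
clusters 0 3
clusters 1 6
clusters 0 3
clusters 1 6
clusters 0 3
clusters 1 6
clusters 0 3
clusters 1 6
rack bay mm [ -71.9 -114.5] rel yaw -0.0023 0.0201 0.0012 10 F [-0.3  0.2 -0.7]
q6 1.31 twist 0.0035 then shift mm [1.36e+02 0.00e+00 1.00e-01] | now bay mm [-169.5  -95. ] 0.156 t 9.1
bay +x in tool [-0.004  1.     0.   ] bay +y in tool [ 0.001  0.    -1.   ]
```

View pics/z4.png

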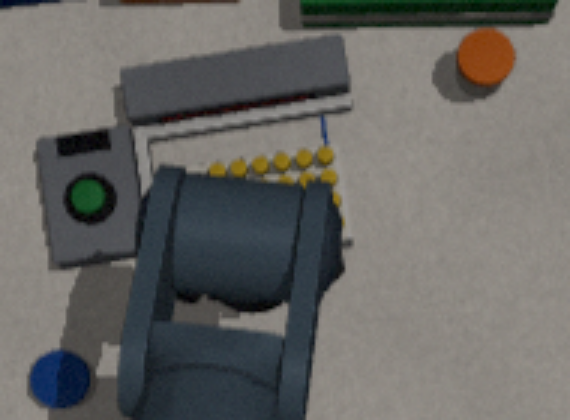

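The rack is aligned with the bay, near (-82,-94) in bay mm. Descending and pushing bay +x next, which is now tool +y.

Request:
{"api": "arm_command", "payload": {
  "series": [
    [0.015,0,0,0,70],
    [0.03,0,0,0,70],
    [0.03,0,0,0,70],
    [0.03,0,0,0,70],
    [0.02,0,0,0,70],
    [0.01,0,0,0,70],
    [0.001,0,0,0,70],
    [0,0,0,0,70]
  ]
}}

```text
t: 9.9
eef_pos: [0.5297, 0.0508, 0.0224]
orientation: [1.106, 1.272, -1.106]
contact_force: [0.0, 0.3, 0.0]
opening: 0.699
```

Request:
{"api": "arm_command", "payload": {
  "series": [
    [0,0.004,0,0,70],
    [0,0.006,0,0,70],
    [0,0.007,0,0,70],
    [0,0.007,0,0,70],
    [0,0.007,0,0,70],
    [0,0.007,0,0,70],
    [0,0.006,0,0,70],
    [0,0.002,0,0,70]
  ]
}}

```text
t: 10.7
eef_pos: [0.5753, 0.0573, 0.0221]
orientation: [1.106, 1.272, -1.107]
contact_force: [-5.0, -0.5, 3.5]
opening: 0.7
```

Request:
{"api": "arm_command", "payload": {
  "series": [
    [0,0.003,0,0,70],
    [0,0.003,0,0,70],
    [0,0.003,0,0,70],
    [0,0.003,0,0,70],
    [0,0.003,0,0,70],
    [0,0.002,0,0,70],
    [0,0.001,0,0,70],
    [0,0,0,0,70]
  ]
}}

```text
t: 11.5
eef_pos: [0.5931, 0.0598, 0.0223]
orientation: [1.106, 1.271, -1.106]
contact_force: [-1.5, 0.2, 0.0]
opening: 0.699
```

```bash
python3 -c "
from h import *
rep('t5');plan(-.101,-.095,.02,'y')"
```

```text
clusters 1 4
clusters 1 4
clusters 1 4
clusters 1 4
clusters 1 4
rack bay mm [ -50.4 -134.8] rel yaw 0.0048 0.0211 0.0012 7 F [-1.1 -0.5 -0.5]
q6 1.34 twist 0.0008 then shift mm [ 2.4  3.  -0.1] | now bay mm [-104.   -95.1] 0.0224 t 11.55
bay +x in tool [0.001 1.    0.   ] bay +y in tool [-0.  0. -1.]
```

Request:
{"api": "arm_command", "payload": {
  "series": [
    [0,0.0005,0,0,70],
    [0,0.0005,0,0,70],
    [0,0.0005,0,0,70],
    [0,0.0005,0,0,70],
    [0,0.0005,0,0,70],
    [0,0.0005,0,0,70],
    [0,0.0005,0,0,70],
    [0,0.0005,0,0,70]
  ]
}}

```text
t: 12.35
eef_pos: [0.5969, 0.0603, 0.0224]
orientation: [1.106, 1.272, -1.106]
contact_force: [-3.1, -1.1, 1.8]
opening: 0.699
```

```bash
python3 -c "
from h import *
plan(-.101,-.095,.02,'y'); print(manip.observe()['contact_force'])"
```

```text
q6 1.34 twist 0.0009 then shift mm [ 2.4 -0.8 -0.1] | now bay mm [-100.2  -95.1] 0.0224 t 12.35
bay +x in tool [-0.  1.  0.] bay +y in tool [-0. -0. -1.]
[-3.13656849 -1.06170774  1.82749095]
```

Request:
{"api": "arm_command", "payload": {
  "series": [
    [0,0.0005,0,0,70],
    [0,0.0005,0,0,70],
    [0,0.0005,0,0,70],
    [0,0.0005,0,0,70],
    [0,0,0,0,70],
    [0,0,0,0,70],
    [0,0,0,0,70],
    [0,0,0,0,70]
  ]
}}

```text
t: 13.15
eef_pos: [0.5989, 0.0606, 0.0224]
orientation: [1.107, 1.271, -1.106]
contact_force: [-2.9, -1.4, 2.0]
opening: 0.703
```

Request:
{"api": "arm_command", "payload": {
  "series": [
    [0,0.0005,0,0,70],
    [0,0.0005,0,0,70],
    [0,0.0005,0,0,70],
    [0,0.0005,0,0,70],
    [0,0,0,0,70],
    [0,0,0,0,70],
    [0,0,0,0,70],
    [0,0,0,0,70]
  ]
}}

```text
t: 13.95
eef_pos: [0.6002, 0.0608, 0.0223]
orientation: [1.105, 1.273, -1.107]
contact_force: [-6.8, -2.0, 4.9]
opening: 0.7
```

Request:
{"api": "arm_command", "payload": {
  "series": [
    [0,-0.008,0,0,70],
    [0,-0.012,0,0,70],
    [-0.02,0,0,0,70],
    [-0.04,0,0,0,70],
    [-0.04,0,0,0,60],
    [-0.025,0,0,0,45],
    [-0.01,0,0,-0.1,45],
    [0,0,0,-0.145,45]
  ]
}}

```text
t: 14.75
eef_pos: [0.583, 0.058, 0.1603]
orientation: [0.92, 1.362, -0.914]
contact_force: [0.3, 0.4, -0.1]
opening: 0.45
```

Request:
{"api": "arm_command", "payload": {
  "series": [
    [0,0,0,-0.1472,45],
    [0,0,0,-0.1472,45],
    [0,0,0,-0.1472,45],
    [0,0,0,-0.1472,45],
    [0,0,0,-0.1472,45],
    [0,0,0,-0.1472,45],
    [0,0,0,-0.1472,45],
    [0,0,0,-0.1472,45]
  ]
}}

```text
t: 15.55
eef_pos: [0.5815, 0.0581, 0.1574]
orientation: [0.003, 1.568, -0.003]
contact_force: [-0.1, -0.9, -0.8]
opening: 0.448
```

Request:
{"api": "arm_command", "payload": {
  "series": [
    [0,0,0,-0.1472,45],
    [0,-0.02,0.012,0,45],
    [0,-0.025,0.014,0,45],
    [0,-0.025,0.014,0,45],
    [0,-0.025,0.014,0,45],
    [0,-0.025,0.013,0,45],
    [0,0,0,0,45],
    [0,0,0,0,45]
  ]
}}

```text
t: 16.35
eef_pos: [0.664, -0.0518, 0.1571]
orientation: [-0.107, 1.567, 0.108]
contact_force: [-0.2, 0.5, -0.3]
opening: 0.448
```

```bash
python3 -c "
from h import *
rep('t6');plan(-.05,-.215,.018,'x')
a=cv2.imread('pics/t6.png')[90:230,150:340]; cv2.imwrite('pics/z6.png',cv2.resize(a,None,fx=3,fy=3))"
```

```text
clusters 1 5
clusters 1 5
clusters 1 5
clusters 1 5
clusters 1 5
rack bay mm [-43.8 -63.9] rel yaw -0.0059 0.0203 0.0009 17 F [ 0.   0.5 -0.3]
q6 -0.39 twist -0.0001 then shift mm [139.   -0.3  -0.7] | now bay mm [ -49.4 -214.7] 0.157 t 16.4
bay +x in tool [ 0. -0.  1.] bay +y in tool [0. 1. 0.]
```

View pics/z6.png

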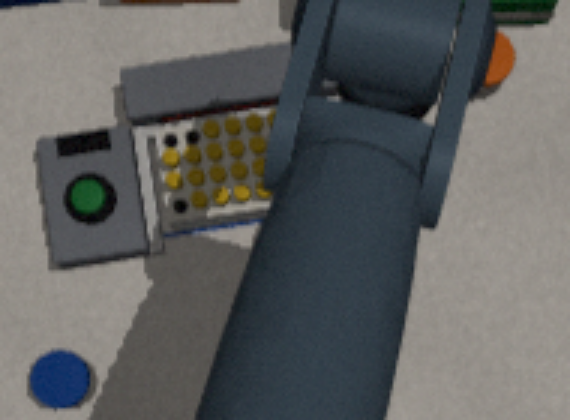

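The rack sits against the back stop with about a 10 mm gap to the side stop. Descending and pushing +y.

Request:
{"api": "arm_command", "payload": {
  "series": [
    [0.015,0,0,0,45],
    [0.03,0,0,0,45],
    [0.03,0,0,0,45],
    [0.03,0,0,0,45],
    [0.02,0,0,0,45],
    [0.01,0,0,0,45],
    [0.004,0,0,0,45],
    [0,0,0,0,45]
  ]
}}

```text
t: 17.2
eef_pos: [0.6638, -0.0512, 0.0183]
orientation: [-0.109, 1.568, 0.109]
contact_force: [-0.5, -0.1, 0.3]
opening: 0.447
```

Request:
{"api": "arm_command", "payload": {
  "series": [
    [0,0.004,0,0,45],
    [0,0.006,0,0,45],
    [0,0.006,0,0,45],
    [0,0.004,0,0,45],
    [0,0.003,0,0,45],
    [0,0.003,0,0,45],
    [0,0.003,0,0,45],
    [0,0.003,0,0,45]
  ]
}}

```text
t: 18.0
eef_pos: [0.6595, -0.0203, 0.0185]
orientation: [-0.109, 1.568, 0.108]
contact_force: [-0.9, -3.1, 0.2]
opening: 0.447
```

Request:
{"api": "arm_command", "payload": {
  "series": [
    [0,0.0005,0,0,45],
    [0,0.0005,0,0,45],
    [0,0.0005,0,0,45],
    [0,0.0005,0,0,45],
    [0,0.0005,0,0,45],
    [0,0.0005,0,0,45],
    [0,0,0,0,45],
    [0,0,0,0,45]
  ]
}}

```text
t: 18.8
eef_pos: [0.6591, -0.0169, 0.0184]
orientation: [-0.108, 1.568, 0.108]
contact_force: [-0.1, -3.9, 2.4]
opening: 0.451
```

```bash
python3 -c "
from h import *
rep('t7');plan(-.05,-.179,.018,'x')"
```

```text
clusters 1 5
clusters 1 5
clusters 1 5
clusters 1 5
clusters 1 5
rack bay mm [-43.7 -54.2] rel yaw 0.0097 0.0203 0.0007 14 F [-0.5 -4.   1.5]
q6 -0.34 twist 0 then shift mm [ 0.4  1.2 -0.9] | now bay mm [ -49.1 -180.2] 0.0184 t 18.85
bay +x in tool [0. 0. 1.] bay +y in tool [-0.  1. -0.]
```

Request:
{"api": "arm_command", "payload": {
  "series": [
    [0,0.0005,0,0,45],
    [0,0.0005,0,0,45],
    [0,0.0005,0,0,45],
    [0,0.0005,0,0,45],
    [0,0,0,0,45],
    [0,0,0,0,45],
    [0,0,0,0,45],
    [0,0,0,0,45]
  ]
}}

```text
t: 19.65
eef_pos: [0.6589, -0.0151, 0.0184]
orientation: [-0.109, 1.568, 0.108]
contact_force: [-0.8, -5.4, 1.4]
opening: 0.447
```

Request:
{"api": "arm_command", "payload": {
  "series": [
    [0,0.0005,0,0,45],
    [0,0.0005,0,0,45],
    [0,0.0005,0,0,45],
    [0,0.0005,0,0,45],
    [0,0,0,0,45],
    [0,0,0,0,45],
    [0,0,0,0,45],
    [0,0,0,0,45]
  ]
}}

```text
t: 20.45
eef_pos: [0.6592, -0.015, 0.0185]
orientation: [-0.111, 1.566, 0.106]
contact_force: [1.2, -11.5, -0.6]
opening: 0.454
```

Request:
{"api": "arm_command", "payload": {
  "series": [
    [0,-0.01,0,0,45],
    [0,-0.012,0,0,45],
    [-0.02,0,0,0,45],
    [-0.04,0,0,0,45],
    [-0.04,0,0,0,45],
    [-0.03,0,0,0,45],
    [-0.01,0.01,-0.007,0,45],
    [0,0.02,-0.014,0,45]
  ]
}}

```text
t: 21.25
eef_pos: [0.6374, -0.0082, 0.1599]
orientation: [-0.107, 1.565, 0.107]
contact_force: [0.3, 0.2, -1.4]
opening: 0.446
```

Request:
{"api": "arm_command", "payload": {
  "series": [
    [0,0.022,-0.015,0,60],
    [0,0.022,-0.015,0,70],
    [0,0.022,-0.015,0,70],
    [0,0.02,-0.015,0,70],
    [0,0,0,0.1427,70],
    [0,0,0,0.1427,70],
    [0,0,0,0.1427,70],
    [0,0,0,0.1427,70]
  ]
}}

```text
t: 22.05
eef_pos: [0.5634, 0.0699, 0.1562]
orientation: [0.344, 1.547, -0.344]
contact_force: [-0.1, 1.2, 0.0]
opening: 0.699
```

Request:
{"api": "arm_command", "payload": {
  "series": [
    [0,0,0,0.1427,70],
    [0,0,0,0.1427,70],
    [0,0,0,0.1427,70],
    [0,0,0,0.1427,70],
    [0,0,0,0.1427,70],
    [0,0,0,0.1427,70],
    [0,0,0,0.1427,70],
    [0,0,0,0,70]
  ]
}}

```text
t: 22.85
eef_pos: [0.5637, 0.0697, 0.1564]
orientation: [1.105, 1.275, -1.108]
contact_force: [0.1, 0.1, 0.7]
opening: 0.698
```

```bash
python3 -c "
from h import *
rep('t8');plan(-.13,-.084,.022,'y')"
```

```text
clusters 1 5
clusters 1 5
clusters 1 5
clusters 1 5
clusters 1 5
rack bay mm [ -41.4 -111.9] rel yaw -0.0312 0.0207 0.001 8 F [-0.3  0.4  0.1]
q6 1.35 twist 0.004 then shift mm [134.6   2.    2.8] | now bay mm [-131.6  -81.4] 0.1566 t 22.9
bay +x in tool [-0.003  1.     0.   ] bay +y in tool [ 0.001  0.    -1.   ]
```

Request:
{"api": "arm_command", "payload": {
  "series": [
    [0.015,0,0.003,0.004,70],
    [0.03,0,0,0,70],
    [0.03,0,0,0,70],
    [0.03,0,0,0,70],
    [0.02,0,0,0,70],
    [0.01,0,0,0,70],
    [0,0,0,0,70],
    [0,0,0,0,70]
  ]
}}

```text
t: 23.7
eef_pos: [0.5661, 0.066, 0.0237]
orientation: [1.109, 1.27, -1.108]
contact_force: [0.6, -0.0, 0.7]
opening: 0.703
```

Request:
{"api": "arm_command", "payload": {
  "series": [
    [0,0.004,0,0,70],
    [0,0.006,0,0,70],
    [0,0.006,0,0,70],
    [0,0.006,0,0,70],
    [0,0.005,0,0,70],
    [0,0.003,0,0,70],
    [0,0.001,0,0,70],
    [0,0,0,0,70]
  ]
}}

```text
t: 24.5
eef_pos: [0.5964, 0.0703, 0.0232]
orientation: [1.109, 1.27, -1.109]
contact_force: [-0.5, 0.5, 0.8]
opening: 0.701
```

Request:
{"api": "arm_command", "payload": {
  "series": [
    [0,0.0005,0,0,70],
    [0,0.0005,0,0,70],
    [0,0.0005,0,0,70],
    [0,0.0005,0,0,70],
    [0,0.0005,0,0,70],
    [0,0.0005,0,0,70],
    [0,0.0005,0,0,70],
    [0,0,0,0,70]
  ]
}}

```text
t: 25.3
eef_pos: [0.5987, 0.0706, 0.0231]
orientation: [1.107, 1.273, -1.111]
contact_force: [-6.2, -1.0, 5.3]
opening: 0.699
```

```bash
python3 -c "
from h import *
plan(-.097,-.084,.022,'y')"
```

```text
q6 1.37 twist -0.0022 then shift mm [ 1.1 -0.  -1.2] | now bay mm [-97.  -85.2] 0.0231 t 25.3
bay +x in tool [-0.003  1.    -0.   ] bay +y in tool [ 0.  0. -1.]
```

Request:
{"api": "arm_command", "payload": {
  "series": [
    [0,0.0005,0,0,70],
    [0,0.0005,0,0,70],
    [0,0.0005,0,0,70],
    [0,0.0005,0,0,70],
    [0,0,0,0,70],
    [0,0,0,0,70],
    [0,0,0,0,70],
    [0,0,0,0,70]
  ]
}}

```text
t: 26.1
eef_pos: [0.5988, 0.0707, 0.0228]
orientation: [1.104, 1.277, -1.114]
contact_force: [-13.7, -2.8, 9.6]
opening: 0.702
```

Request:
{"api": "arm_command", "payload": {
  "series": [
    [0,-0.006,0,0,70],
    [0,-0.012,0,0,70],
    [-0.02,-0.008,0,0,70],
    [-0.04,-0.02,0,0,50],
    [-0.04,-0.02,0,0,30],
    [-0.03,-0.02,-0.01,0,0],
    [-0.01,-0.01,-0.03,0,0],
    [0,0,-0.04,0,0]
  ]
}}

```text
t: 26.9
eef_pos: [0.4971, 0.1373, 0.1662]
orientation: [1.115, 1.264, -1.107]
contact_force: [1.5, 1.1, -0.3]
opening: -0.0
```

```bash
python3 -c "
from h import *
d=rep('t9');plan(-.055,.057,.12)
a=cv2.imread('pics/t9.png')[90:230,150:340]; cv2.imwrite('pics/z9.png',cv2.resize(a,None,fx=4.2,fy=4.2,interpolation=cv2.INTER_CUBIC))"
```

```text
rack bay mm [-43.1 -82.6] rel yaw 0.0071 0.0202 0.0007 29 F [-3.   2.9 -0. ]
q6 1.49 twist 0 then shift mm [ 45.8 134.1 -56.8] | now bay mm [-189.4    0.3] 0.165 t 26.95
bay +x in tool [ 0.005  1.    -0.001] bay +y in tool [ 0.003 -0.001 -1.   ]
```

View pics/z9.png

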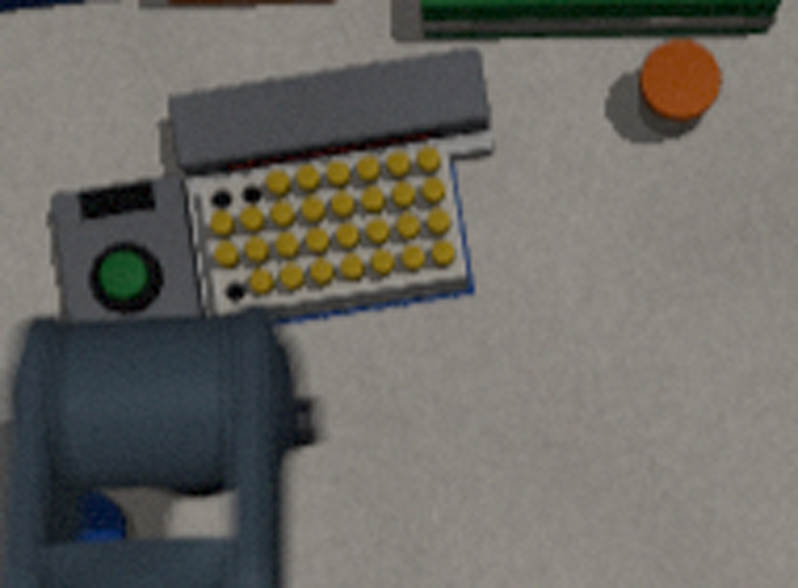

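Rack caps are at zoom (220-445,155-290), flush in the corner, with the blue lines showing evenly along the two free edges. Next I'll check squareness by fitting the stop's edge, and the button position.

```bash
python3 - <<'E'
from h import *
import pickle
d=pickle.load(open('top0.pkl','rb')); g=cv2.cvtColor(d['image'],cv2.COLOR_RGB2GRAY).astype(float)
# back stop inner edge: dark line minimum (front face) below white strip
def fit(pts,h,swap):
    P=ray(d,np.array(pts),h)[:,:2].astype(np.float32); l=cv2.fitLine(P,cv2.DIST_HUBER,0,.001,.001).ravel(); 
    a=np.arctan2(l[1],l[0]); a=(a-(np.pi/2 if swap else 0)+np.pi/2)%np.pi-np.pi/2; print(len(P),'yaw',a.round(4),'pt',l[2:])
pts=[]
for u in range(204,264):
    v0=90+195/4.2-(u-150-208/4.2)*43/282; r=np.arange(int(v0)-3,int(v0)+5); w=np.clip(112-g[r,u],0,None); w[0:2]=0
    if w.sum()>10: pts.append((u,(w*r).sum()/w.sum()))
fit(pts,.0125,True)
pts=[]
for u in range(198,262):   # housing top far edge: bright counter->dark
    c=g[100:128,u]; k=np.where((c[:-1]>90)&(c[1:]<=90))[0]
    if len(k): i=k[0]; pts.append((u,100+i+(c[i]-90)/(c[i]-c[i+1])))
fit(pts,.06,True)
pts=[]
for v in range(140,172):
    u0=150+208/4.2+(v-90-195/4.2)*21/157; r=np.arange(int(u0)-2,int(u0)+4); w=np.clip(108-g[v,r],0,None)
    if w.sum()>10: pts.append(((w*r).sum()/w.sum(),v))
fit(pts,.0125,False)
# green button
im=d['image'].astype(int); m=(im[...,1]-im[...,0]>25)&(im[...,1]-im[...,2]>25); v,u=np.where(m); s=(u<200)&(v>130); c=[u[s].mean(),v[s].mean()]
for h in(.05,.055,.06): b=ray(d,c,h)[0]; print(c,h,b,w2b(b))
E
```

```text
60 yaw 0.1471 pt [0.7026431  0.04730371]
64 yaw 0.1468 pt [0.75634855 0.09762659]
32 yaw 0.1516 pt [0.6413301  0.16432549]
[np.float64(178.91489361702128), np.float64(154.87234042553192)] 0.05 [0.62422896 0.22113275 0.05      ] [-0.05094451  0.06041516]
[np.float64(178.91489361702128), np.float64(154.87234042553192)] 0.055 [0.62328726 0.22015946 0.055     ] [-0.05201115  0.05958067]
[np.float64(178.91489361702128), np.float64(154.87234042553192)] 0.06 [0.62234556 0.21918617 0.06      ] [-0.05307778  0.05874617]
```

The bay yaw refits to 0.147 against 0.145 for the rack, so it is square. Moving over the button with the fingers shut.

Request:
{"api": "arm_command", "payload": {
  "series": [
    [0,0.015,-0.006,0,0],
    [0,0.025,-0.011,0,0],
    [0,0.025,-0.011,0,0],
    [0,0.025,-0.011,0,0],
    [0,0.025,-0.011,0,0],
    [0.01,0.015,-0.006,0,0],
    [0.025,0.007,-0.003,0,0],
    [0.025,0,0,0,0]
  ]
}}

```text
t: 27.75
eef_pos: [0.6255, 0.215, 0.1032]
orientation: [1.111, 1.268, -1.106]
contact_force: [-0.4, 0.1, -1.1]
opening: 0.0
```

Request:
{"api": "arm_command", "payload": {
  "series": [
    [0.015,0,0,0,0],
    [0.008,0,0,0,0],
    [0.004,0,0,0,0],
    [0,0,0,0,0],
    [0,0,0,0,0],
    [0,0,0,0,0],
    [0,0,0,0,0],
    [0,0,0,0,0]
  ]
}}

```text
t: 28.55
eef_pos: [0.6241, 0.2143, 0.0768]
orientation: [1.11, 1.269, -1.109]
contact_force: [0.2, 0.4, 0.2]
opening: 0.002
```

```bash
python3 -c "
from h import *
d=shot('scene','s1');plan(-.0525,.059,.06); s=manip.observe();print(s['eef_pos'],s['contact_force']);q=proj(d,s['eef_pos'])[0];print(q)
u,v=q.astype(int)
a=cv2.imread('pics/s1.png')[v-60:v+50,u-80:u+70]; cv2.imwrite('pics/zs1.png',cv2.resize(a,None,fx=5,fy=5,interpolation=cv2.INTER_CUBIC))"
```

```text
q6 1.6 twist 0 then shift mm [16.6 -0.4 -5.3] | now bay mm [-52.2  53.6] 0.0766 t 28.6
bay +x in tool [ 0.001  1.    -0.003] bay +y in tool [ 0.    -0.003 -1.   ]
[0.62396506 0.21426593 0.07663736] [-0.09061258  0.97759789 -0.32753766]
[327.65132909 196.65362301]
```

View pics/zs1.png

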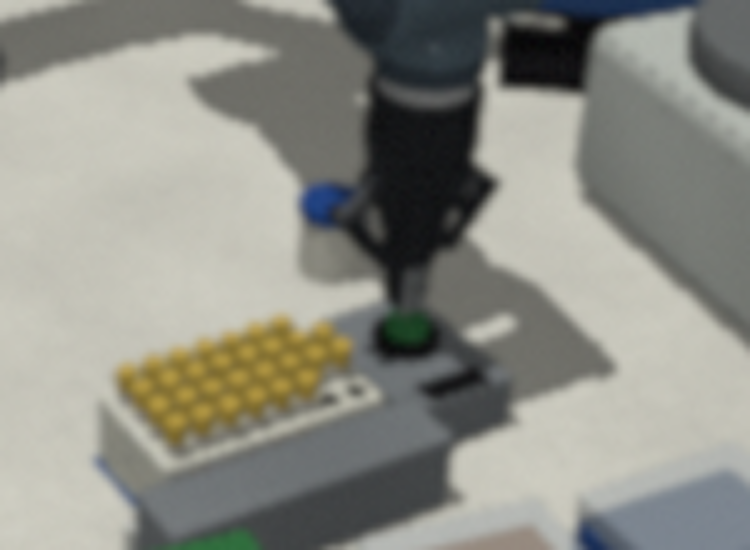

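The shut fingers stand just above the green button (zoom (407,328)), and the rack sits flush against both stops. Lowering.

Request:
{"api": "arm_command", "payload": {
  "series": [
    [0.004,0,-0.004,0,0],
    [0.004,0,0,0,0],
    [0.003,0,0,0,0],
    [0.001,0,0,0,0],
    [0.001,0,0,0,0],
    [0.001,0,0,0,0],
    [0.001,0,0,0,0],
    [0,0,0,0,0]
  ]
}}

```text
t: 29.4
eef_pos: [0.6232, 0.2184, 0.0615]
orientation: [1.109, 1.27, -1.109]
contact_force: [-2.7, 2.5, 4.8]
opening: 0.005
```

Request:
{"api": "arm_command", "payload": {
  "series": [
    [0.001,0,0,0,0],
    [0.001,0,0,0,0],
    [0.001,0,0,0,0],
    [0.001,0,0,0,0],
    [0,0,0,0,0],
    [0,0,0,0,0],
    [0,0,0,0,0],
    [0,0,0,0,0]
  ]
}}

```text
t: 30.2
eef_pos: [0.6235, 0.2184, 0.0608]
orientation: [1.108, 1.271, -1.11]
contact_force: [-12.4, -0.5, 22.2]
opening: 0.001
```

The button has bottomed: 4.8 N at z=61.5 mm, then a hard stop at 60.8 mm. Releasing straight up and moving clear.

Request:
{"api": "arm_command", "payload": {
  "series": [
    [-0.003,0,0,0,0],
    [-0.003,0,0,0,0],
    [-0.003,0,0,0,0],
    [-0.005,0,0,0,0],
    [-0.02,0,0,0,0],
    [-0.04,0,0,0,0],
    [-0.03,0,0,0,0],
    [-0.02,0,0,0,0]
  ]
}}

```text
t: 31.0
eef_pos: [0.6243, 0.2178, 0.1838]
orientation: [1.11, 1.267, -1.107]
contact_force: [0.4, -0.6, -0.4]
opening: 0.002
```

Request:
{"api": "arm_command", "payload": {
  "series": [
    [0,-0.02,0,0,0],
    [0,-0.04,0,0,0],
    [0,-0.04,0,0,0],
    [0,-0.04,0,0,0],
    [0,-0.03,0,0,0],
    [0,-0.01,0,0,0],
    [0,0,0,0,0],
    [0,0,0,0,0]
  ]
}}

```text
t: 31.8
eef_pos: [0.4461, 0.1939, 0.1817]
orientation: [1.11, 1.269, -1.108]
contact_force: [-0.1, -0.3, -0.2]
opening: 0.005
```

```bash
python3 - <<'E'
from h import *
Y0=.138
d=rep('t10'); s=manip.observe(); print(s['eef_pos'],s['t'])
a=cv2.imread('pics/top0.png').astype(int);b=cv2.imread('pics/t10.png').astype(int)
cv2.imwrite('pics/z10.png',np.vstack([cv2.resize(b[60:260,100:460].astype(np.uint8),None,fx=2,fy=1.4*10/7)]))
def cen(im,f,box):
    x0,y0,x1,y1=box; m=f(im[y0:y1,x0:x1]); v,u=np.where(m); return np.round([u.mean()+x0,v.mean()+y0,m.sum()],2)
for n,f,bx in(('cupA',lambda i:i[...,2]-i[...,0]>60,(295,95,325,125)),('cupB',lambda i:i[...,0]-i[...,2]>40,(155,200,190,235)),('red',lambda i:i[...,2]-i[...,0]>60,(370,140,445,195)),('timer',lambda i:i.sum(2)<200,(390,205,425,245)),('marker',lambda i:i[...,0]-i[...,2]>30,(110,235,135,290))):
    try: print(n,cen(a,f,bx),cen(b,f,bx))
    except Exception as e: print(n,e)
E
```

```text
rack bay mm [-43.1 -82.6] rel yaw 0.0062 0.0202 0.0007 29 F [-0.9  0.4  0.1]
[0.44630007 0.19394229 0.18168319] 31.85
cupA [311.68 108.53 273.  ] [311.67 108.5  281.  ]
cupB [169.48 216.06 285.  ] [nan nan  0.]
red [407.77 167.31 544.  ] [407.72 167.25 582.  ]
timer [405.29 225.34 329.  ] [405.24 224.76 276.  ]
marker [119.77 248.64  66.  ] [117.67 246.     9.  ]<stdin>:7: RuntimeWarning: Mean of empty slice.
  ret = ret.dtype.type(ret / rcount)
```

View pics/z10.png

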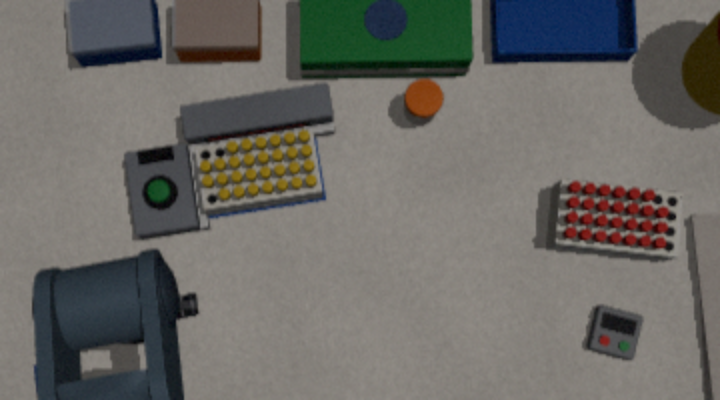

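```bash
python3 -c "
from workcell import manip
print(manip.hand_in())"
```

```text
the job is handed in; nothing more can be done
None
```

I pushed the yellow-capped rack into the reader's corner and squared it against both stops. Then I pressed the green button once, let it go, moved the arm clear and handed the job in at about 32 s of the 51 s allowed.

**Rack position:** The last picture puts the rack's centre about 45.5 mm from the back stop face and 84.3 mm from the side stop face. Docked values are 45 and 84, so it is within measurement noise. Its turn is 0.144 rad against 0.147 to 0.152 for the bay from stop and housing edges. My first, coarser estimate of the bay's turn (0.138) disagreed with that by about 0.01 rad. The rack also stopped firmly against each stop, at about 14 N against the back stop and 12 N against the side stop.

**Button:** I inferred the press from force and height only; the button's travel was never read directly. The force was 4.8 N at 61.5 mm, then a hard stop at 60.8 mm, where it peaked at about 22 N upward with about 12 N sideways. The force returned to about zero after release.

**Bystanders:** Cup_a, the red rack and the timer measured unmoved. Cup_b and most of the marker were hidden by the arm in the last picture, so I couldn't confirm them. Cup_b was still standing in the earlier view, and the gripper was never low near either.

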